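Open the welding-bench tool chest

ROBOT

A 6-joint arm with a two-finger parallel gripper is mounted at the origin on the work surface. World frame = base frame: x ahead of the robot, y to its left, z up, the work surface at z = 0. Lengths are in m, angles in rad, forces in N, time in s.
With the tool pointing down it reaches from about 0.25 to 0.775 m from the base axis. Payload 4 kg.
Tool frame: the origin (TCP) lies at the very end of the fingers, on their centre line; the grasp point (between the pads) lies 19 mm behind it; z points along the fingers, y is the line along which they close (so a half turn about z gives the same grasp; the last joint's range is limited). The gripper opens to 94 mm and grips with 3 to 60 N. Pads are 16 mm wide; open, the fingers measure 119 mm over their backs; the gripper's body (75 mm by 177 mm) begins 78 mm behind the grasp point.
Start: joints at [-1.29, 0.087, 1.371, -0, 1.684, -0.103], TCP at [0.206, -0.51, 0.17] pointing down, gripper open.
Joint ranges: [-3.1, 3.1], [-0.76, 2.03], [0.27, 2.55], [-1.08, 4.22], [0.17, 2.65], [-2.57, 2.57]. Speed limits (rad/s): [2.79, 2.79, 3.14, 3.14, 3.14, 3.14].

INTERFACE

Orientations are given as [roll, pitch, yaw] about the fixed x, y, z axes, in that order (R = Rz(yaw) Ry(pitch) Rx(roll)).
In Python, from bench import robot, vision gives the robot as it stands.
- The arm moves only by the shell command python3 -m crank 'ROWS'. ROWS is JSON, a list of rows, each a list of 3 entries, a list of its own where there are three numbers: the closure, from 0 (fully open) to 1 (shut), then the shift along the tool's x, y, z in m, then the turn, a rotation vector about the tool's x, y, z in degrees. A call has 1 to 8 rows; each row shifts and turns the commanded pose from where the row before left it, along the tool's axes as they then stand; what a row does not reach is not made up. A row lasts 1/10 s, in which the tool goes at most 50 mm and 8.59 degrees, less where a joint would pass 70% of its speed; a pose out of reach is approached as far as the arm can. A call with a gripper value outside its range is refused whole. The fingers move at their own pace and stop on an object; the grip force is fixed at half the most. Time passes only in rows, so rows that do not move let the fingers close. It gives the time, the measured TCP pose, the force, the opening and the grip force at its end, in the units of the state.
- robot.get_obs(): the state, without advancing time (a new reading comes with each control period).
- vision.snapshot(name): name is "scene" or "top" or "wrist"; returns a dict with "color" (384x512x3 uint8, red, green, blue), "z_map" (384x512 float32, m along the optical axis (not along the pixel's ray), 0 where there is no reading), "fx", "fy", "cx", "cy" (pixels), "dist" ([k1, k2, p1, p2, k3] as OpenCV has them; the pictures are not rectified), "R" (3x3) and "t" (3): a world point X has camera coordinates R X + t. Camera axes: x right, y down, z forward; pixel columns grow to the right and rows downward; lengths in m; the calibration is good to about 2 mm. A picture is of the moment at which its call begins.
- robot.close_job(): hands the job in; it is judged then, once.
The state is a dict: "time": time; "joint_positions": joint angles; "qvel": joint speeds; "joint_torque": joint torques, N m; "tool_pos": TCP position; "ee_rot": TCP orientation; "wrist_force": force on the tool from outside, world axes, zero at the start; "wrist_torque": the same for the moment, N m; "width": finger opening in m; "finger_force": force on a finger pad.
Only numpy, scipy, OpenCV 4.12 (cv2) and the standard library are available. Lean on these libraries where they do the work, as an engineer would, in place of code of your own. Each camera call takes 0.05 s, during which the arm holds its last target. There are 200 camera calls.

TASK

Open the blue steel tool chest: flip its hasp up off the staple and swing it clear until it stands out level or higher, and only then raise the lid, which has a bow handle either side of the hasp, until it stands about upright, without flinging it. Leave the hasp swung up and the lid standing open, and do not disturb the padlock, spray can, chipping hammer or weld coupon.

Things in the scene. Friction and masses are not known exactly. Their poses are not given: they have to be found in the camera images.
- chest: blue sheet-steel tool chest bolted to the bench, 380 mm wide (its y), 170 mm deep (its x), 148 mm high. Origin: centre of the outline on the bench; z up, +x from the hasp side (front, facing the robot) to the lid's hinges (rear), +y left seen from the robot. The front wall rakes in 15 degrees from its top (x = -85 mm) to its foot (x = -56 mm, z = 20 mm). Lid skirt: front at x = -88 mm, down to z = 115 mm.
- staple (a point): the staple's outer end: a bow of 5 mm rod, 19 mm wide, standing 30 mm square out of the middle of the raked front wall (foot at 95 mm, outer end at 87 mm above the bench), through the hasp's slot; no padlock in it. Axes: of the staple, x square into the wall.
- hasp (a joint): hasp's angle to the lid, rad: 0 = lying along the raked front wall over the staple (15 degrees in from plumb), 1.83 = level, pointing out from the shut chest's front, 3.40 = straight up, stop at 3.55. Starts at 0 to 0.12. Stiff hinge (0.06 N m, under 2 N at the tip): it stays where it is left. Below about 0.4 its slot catches on the staple and the lid cannot rise over about 3 degrees.
- hasp_hinge (a point): middle of the hasp's hinge line (parallel to the chest's y): at x = -98 mm, z = 126 mm in the chest's frame while the lid is shut. Knuckle 10 mm thick, 40 mm long, on a bent zinc leaf in the middle of the lid's front edge. Axes: of the swinging hasp.
- hasp_tip (a point): centre of the hasp's rolled end: a roll 10 mm thick, 40 mm long (along the chest's y), both ends free. At hasp angle 0: x = -93 mm, z = 55 mm in the chest's frame, 71 mm from the hinge line, 27 mm off the raked wall. Strap 3 x 40 mm. It is tucked in under the lid's edge: an upright gripper would strike the lid, so lean it back towards the robot. Axes: of the hasp.
- lid (a joint): angle of the lid, rad: 0 = shut, 1.57 = upright, stop at 1.75. Friction hinges hold it wherever it is left; raising it takes about 10 N at a handle (lid about 0.7 kg).
- lid_hinge (a point): middle of the lid's hinge line, along the rear edge, parallel to the chest's y: x = +93 mm, z = 132 mm in the chest's frame. Axes: of the moving lid.
- handle_left (a point): middle of the lid's left bow handle (chest's +y side): round bar 11 mm thick, 90 mm long, parallel to the chest's y, 35 mm out from the skirt on two legs 76 mm apart; 29 mm clear behind it. While shut: 216 mm in front of the lid's hinge line, 130 mm above the bench, 125 mm left of the middle. Axes: of the moving lid.
- handle_right (a point): the same for the right bow handle (the chest's -y side), 125 mm to the right of the middle.
- padlock: brass padlock with open shackle, body 45 x 50 x 22 mm, lying on the bench in front of the chest; to be left alone. Origin at the underside of its body.
- spray_can: white spray can, 60 mm diameter, 190 mm high, standing beside the chest's left end; to be left alone. Origin at the centre of its underside.
- chipping_hammer: chipping hammer with wooden handle, about 275 mm long, lying beside the chest's right end; to be left alone. Origin on the bench at its middle.
- weld_coupon: T-shaped welded steel test piece, base 110 x 150 x 8 mm, rib 58 mm high, in front of the chest's left end; to be left alone. Origin at the centre of its underside.

How it is judged:
On the way, in this order (a step that is already met when the one before it is completed fails the run):
1. the hasp is off its staple and swung up to about level or higher while the lid is still shut (value of joint hasp above 1.6 rad and value of joint lid below 0.08 rad), for 0.2 s.
2. the lid is raised to about upright (value of joint lid above 1.2 rad), for 0.2 s.
At the end, for the whole second after the job is handed in: The lid stands open at 1.2 rad or more (1.57 is upright) and is at rest, and the hasp is still swung up at 1.5 rad or more (1.83 was level when the lid was shut) (value of joint lid above 1.2 rad and velocity of joint lid between -0.05 and 0.05 rad/s and value of joint hasp above 1.5 rad); the robot touches nothing.
It fails at once if the lid was forced up with the hasp still on the staple (value of joint lid above 0.12 rad and value of joint hasp below 0.5 rad).
It fails at once if the lid was flung open (faster than 2.5 rad/s) (velocity of joint lid above 2.5 rad/s).
It fails at once if a bystander was shifted by more than 30 mm (distance of any of padlock, spray_can, chipping_hammer, weld_coupon from where it was at the start of the episode above 0.03 m).
It fails at once if the spray can was knocked over (angle between spray_can's own z axis and vertical above 0.5 rad).
It also fails if it takes over 48 s, if anything falls off the work surface, if the arm or the gripper's body presses on something with over 40 N, if the wrist force passes 120 N, or if a joint passes its speed limit or range.

## Working session

There is one attempt and no reset: what is moved stays moved. The work goes in short steps, Python scripts to look and compute and a shell command to move; the robot and the scene stay as the last step left them, time stands still between calls to the robot, and variables do not carry over. Pictures are saved under pics/ and viewed, at most 10 in all, crops included, and the job is handed in when it is done.

```bash
ls; mkdir -p pics; cat > h.py <<'E'
import numpy as np, cv2
from bench import robot, vision
from scipy.spatial.transform import Rotation as Ro
def snap(n):
    s=vision.snapshot(n); np.savez('pics/'+n+'.npz',**{k:np.array(v) for k,v in s.items()}); return s
def world(s,u,v,z=None):
    K=np.array([[s['fx'],0,s['cx']],[0,s['fy'],s['cy']],[0,0,1.]])
    p=cv2.undistortPoints(np.array([[[u,v]]],float),K,np.array(s['dist'],float))[0,0]
    if z is None: z=s['z_map'][int(round(v)),int(round(u))]
    return np.array(s['R']).T@(np.array([p[0],p[1],1])*z-np.array(s['t']))
def load(n): 
    d=np.load('pics/'+n+'.npz'); return {k:d[k] for k in d.files}
E
python3 - <<'E'
from h import *
print(robot.get_obs())
for n in ('scene','top'):
    s=snap(n); cv2.imwrite(f'pics/{n}.png',cv2.resize(s['color'][...,::-1],(796,597)))
E
```

```text
pics
{'time': 0.0, 'joint_positions': array([-1.29012951e+00,  8.79787226e-02,  1.37225660e+00,  1.46271545e-05,
        1.68361404e+00, -1.03120296e-01]), 'qvel': array([-0.00155336,  0.00050694,  0.00034784, -0.00099281,  0.00068163,
       -0.0011272 ]), 'joint_torque': array([-2.25005773e-03, -3.40184748e+01, -3.02428508e+01,  7.14781671e-02,
        3.27681494e-02, -1.62779343e-04]), 'tool_pos': array([ 0.20575262, -0.50937878,  0.16909014]), 'ee_rot': array([-3.13934943e+00, -2.46760260e-04,  3.83788465e-01]), 'wrist_force': array([-0.2465653 ,  0.47199884,  0.99172602]), 'wrist_torque': array([-0.04840068, -0.00632165,  0.01264356]), 'finger_force': 0.0, 'width': 0.09375874471120572}
```

View pics/scene.png

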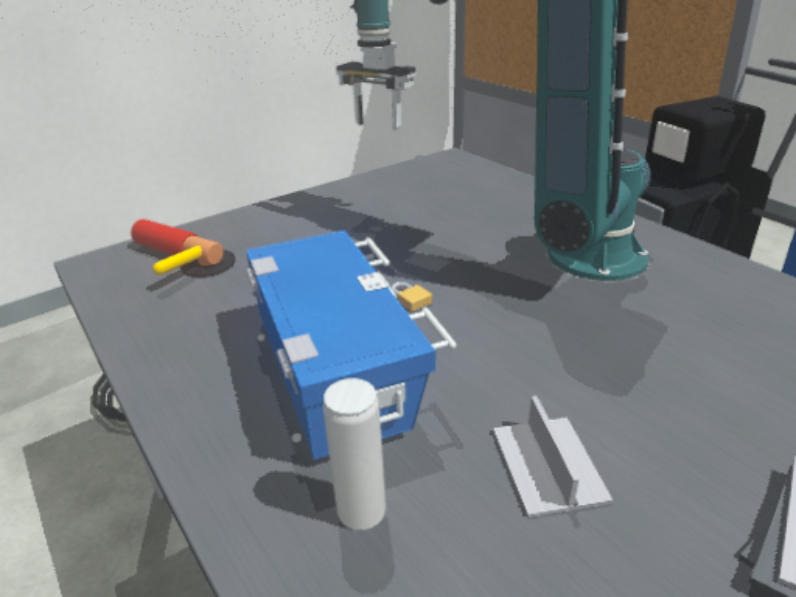

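View pics/top.png

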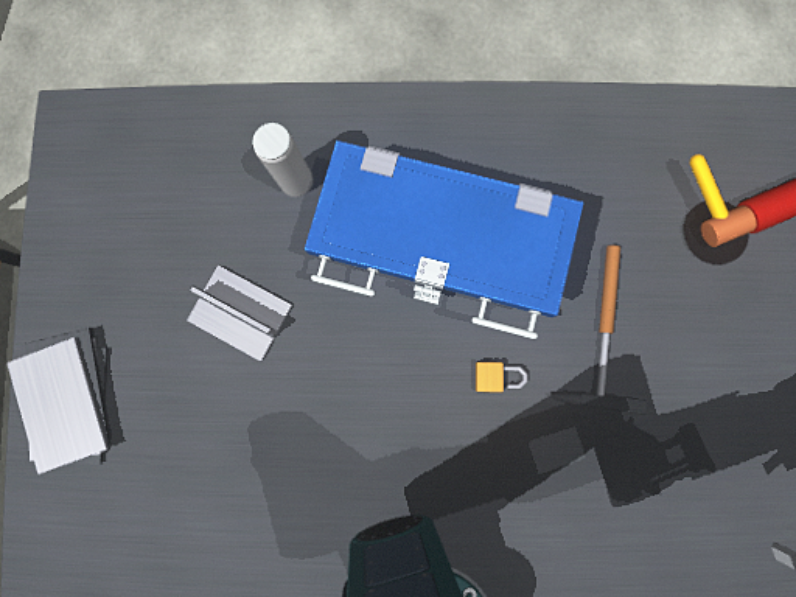

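The top picture shows lid corners at (337,142), (583,203), (557,314) and (307,250). The left handle runs (313,278)-(373,293), the right handle (475,321)-(536,335), and the hasp knuckle is at about (428,292). The padlock is at (490,377). The scene picture agrees. Next I locate the chest from the top view.

```bash
python3 - <<'E'
from h import *
s=load('top'); k=512/796
def P(u,v,h):  # intersect ray with height h
    a=world(s,u*k,v*k,0.5);b=world(s,u*k,v*k,1.0); t=(h-a[2])/(b[2]-a[2]); return a+t*(b-a)
print('lid depth pts',[world(s,u*k,v*k).round(3) for u,v in((450,230),(360,200),(540,260),(390,180))])
c=[P(u,v,.148) for u,v in((337,142),(583,203),(557,314),(307,250))]
for i in range(4): print(c[i].round(4), np.linalg.norm(c[i]-c[i-1]).round(4))
h=[P(u,v,.1355) for u,v in((313,279),(373,293),(475,321),(536,335))]
hl=(h[0]+h[1])/2; hr=(h[2]+h[3])/2; d=hl-hr
print('handles',hl.round(4),hr.round(4),np.linalg.norm(d),'yaw',np.degrees(np.arctan2(-d[0],d[1])))
e=c[0]-c[1]+c[3]-c[2]; print('yaw lid',np.degrees(np.arctan2(-e[0],e[1])))
# blue/HSV lid fit
hsv=cv2.cvtColor(s['color'],cv2.COLOR_RGB2HSV); m=((hsv[...,0]>100)&(hsv[...,0]<125)&(hsv[...,1]>150)&(hsv[...,2]>90))
pts=np.array([world(s,u,v) for v,u in np.argwhere(m)]); pts=pts[abs(pts[:,2]-.148)<.008]
r=cv2.minAreaRect((pts[:,:2]*1000).astype(np.float32)); print(r,pts[:,2].mean())
for y in ((490,377),(527,377),(475,360),(480,392)): print('padlock',P(*y,.02).round(3))
print('hasp',P(428,292,.131).round(4),P(428,302,.126).round(4),'can',P(272,140,.19).round(3),'coupon',P(290,305,.0).round(3),P(195,292,.06).round(3),P(268,331,.06).round(3))
E
```

```text
lid depth pts [array([ 0.633, -0.028,  0.148]), array([0.678, 0.107, 0.151]), array([ 0.587, -0.16 ,  0.151]), array([0.71 , 0.062, 0.149])]
[0.771  0.1444 0.148 ] 0.1738
[ 0.6751 -0.2275  0.148 ] 0.3841
[ 0.5078 -0.1838  0.148 ] 0.1729
[0.6022 0.1854 0.148 ] 0.381
handles [0.5499 0.1321 0.1355] [ 0.488  -0.1099  0.1355] 0.24974377323867883 yaw -14.344565792248009
yaw lid -14.40217999093059
((641.0489501953125, -18.080963134765625), (387.1164245605469, 178.21693420410156), 75.40259552001953) 0.14945500256603764
padlock [ 0.415 -0.1    0.02 ]
padlock [ 0.415 -0.161  0.02 ]
padlock [ 0.443 -0.075  0.02 ]
padlock [ 0.391 -0.083  0.02 ]
hasp [0.5418 0.0046 0.131 ] [0.5273 0.0045 0.126 ] can [0.758 0.234 0.19 ] coupon [0.536 0.241 0.   ] [0.55  0.387 0.06 ] [0.487 0.263 0.06 ]
```

```bash
cat >> h.py <<'E'
yaw=np.radians(-14.4); ex=np.array([np.cos(yaw),np.sin(yaw),0]); ey=np.array([-ex[1],ex[0],0]); ez=np.array([0,0,1.])
C=np.array([.638,-.020,0])
def ch(x,y,z): return C+ex*x+ey*y+ez*z
def tools(th,ydir):   # approach leaned th deg back from plumb; ydir 'side': y=-ey ; 'plane': y in the x-z plane
    t=np.radians(th); a=np.sin(t)*ex-np.cos(t)*ez
    y=-ey if ydir=='side' else np.cos(t)*ex+np.sin(t)*ez
    return np.column_stack([np.cross(y,a),y,a])
def rows(p0,R0,p1,R1,N):
    w=Ro.from_matrix(R0.T@R1).as_rotvec()/N; S=np.zeros((3,3)); q=Ro.identity(); dq=Ro.from_rotvec(w)
    for i in range(N): S+=q.as_matrix(); q=q*dq
    d=np.linalg.solve(S,R0.T@(p1-p0)); print(N,'x shift',d.round(4),'|',np.linalg.norm(d).round(4),'turn',np.degrees(w).round(2),'|',np.degrees(np.linalg.norm(w)).round(2))
    p=p0.copy();q=Ro.from_matrix(R0)
    for i in range(N): p=p+q.apply(d); q=q*dq; print(p.round(3),end=' ') if i%3==2 else 0
    print()
def cur(show=True):
    o=robot.get_obs(); R=Ro.from_euler('xyz',o['ee_rot']).as_matrix(); p=o['tool_pos']
    if show: print('t',round(o['time'],2),'q',o['joint_positions'].round(2),'p',p.round(4),'chest',(np.array([ex,ey,ez])@(p-C)).round(4),'F',o['wrist_force'].round(1),'w',round(o['width'],4),o['finger_force'])
    return p,R
E
python3 - <<'E'
from h import *
p,R=cur(); T=tools(60,'side'); a=T[:,2]
g=ch(-.093,0,.055)+.013*a; pre=g-.07*a; way=pre+[-.03,0,.12]
print('g',g,'pre',pre,'way',way)
print(Ro.from_matrix(T).as_euler('xyz'))
for N in(14,16): rows(p,R,way,T,N)
E
```

```text
t 0.1 q [-1.29  0.09  1.37 -0.    1.68 -0.1 ] p [ 0.2058 -0.5094  0.1692] chest [-0.2969 -0.5816  0.1692] F [ 0.  -0.3  0.2] w 0.0942 0.0
g [5.58826395e-01 3.28326627e-04 4.85000000e-02] pre [0.50010916 0.01540435 0.0835    ] way [0.47010916 0.01540435 0.2035    ]
[ 3.14159265 -1.04719755 -0.25132741]
14 x shift [ 0.023  -0.0358  0.0069] | 0.0431 turn [-1.37  4.14  2.35] | 4.95
[ 0.236 -0.385  0.152] [ 0.284 -0.266  0.145] [ 0.347 -0.153  0.152] [ 0.419 -0.049  0.177] 
16 x shift [ 0.02   -0.0314  0.0061] | 0.0377 turn [-1.2   3.62  2.06] | 4.33
[ 0.231 -0.4    0.153] [ 0.271 -0.295  0.145] [ 0.322 -0.194  0.148] [ 0.382 -0.1    0.162] [ 0.448 -0.012  0.191]
```

```bash
python3 -m crank '[[0,[0.020,-0.0314,0.006],[-1.2,3.6,2.05]],[0,[0.020,-0.0314,0.006],[-1.2,3.6,2.05]],[0,[0.020,-0.0314,0.006],[-1.2,3.6,2.05]],[0,[0.020,-0.0314,0.006],[-1.2,3.6,2.05]],[0,[0.020,-0.0314,0.006],[-1.2,3.6,2.05]],[0,[0.020,-0.0314,0.006],[-1.2,3.6,2.05]],[0,[0.020,-0.0314,0.006],[-1.2,3.6,2.05]],[0,[0.020,-0.0314,0.006],[-1.2,3.6,2.05]]]'
python3 -c "
from h import *
p,R=cur(); T=tools(60,'side'); a=T[:,2]
g=ch(-.093,0,.055)+.013*a; pre=g-.07*a; way=pre+[-.03,0,.12]
rows(p,R,way,T,8)"
```

```text
time: 0.9
tool_pos: [0.3038, -0.226, 0.1456]
ee_rot: [3.042, -0.521, 0.115]
wrist_force: [0.1, 1.1, 0.1]
width: 0.0943
finger_force: 0.0
t 0.9 q [-1.33 -0.67  2.09  0.5   1.54  0.18] p [ 0.3038 -0.226   0.1456] chest [-0.2725 -0.2826  0.1456] F [0.1 1.1 0.1] w 0.0943 0.0
8 x shift [ 0.02   -0.0313  0.006 ] | 0.0376 turn [-1.18  3.62  2.06] | 4.33
[ 0.361 -0.13   0.156] [ 0.425 -0.04   0.18 ]
```

```bash
cat > fk.py <<'E'
from h import *
from scipy.optimize import least_squares
def fk(q,P):
    r0,h,a,b,e,L=P
    A=Ro.from_euler('z',q[0]); B=A*Ro.from_euler('y',q[1]); D=B*Ro.from_euler('y',q[2]); W=D*Ro.from_euler('z',q[3])*Ro.from_euler('y',q[4]); T=W*Ro.from_euler('z',q[5])*Ro.from_euler('z',np.pi/2*SG)
    p=A.apply([r0,0,h])+B.apply([0,0,a])+D.apply([e,0,b])
    return p,p+T.apply([0,0,L]),T.as_matrix()
SG=-1
E
python3 - <<'E'
from fk import *; import fk as F
q1=[-1.29013,.08798,1.37226,0,1.68361,-.10312];p1=[.20575,-.50938,.16909]
o=robot.get_obs();q2=o['joint_positions'];p2=o['tool_pos']
for s in(1,-1):
    F.SG=s
    for q,rot in((q1,[-3.1393,-.0002,.3838]),(q2,o['ee_rot'])):
        print(s,np.degrees((Ro.from_euler('xyz',rot).inv()*Ro.from_matrix(fk(q,np.ones(6))[2])).magnitude()))
r=least_squares(lambda P:np.r_[fk(q1,P)[1]-p1,fk(q2,P)[1]-p2,1e-3*(P-[.05,.35,.38,.38,0,.25])],[.05,.35,.38,.38,0,.25])
print(r.x,r.fun)
E
```

```text
1 0.003379522910854364
1 1.1810971314891079e-14
-1 179.9992058459076
-1 179.99999999999997
[0.25242184 0.29394588 0.4791957  0.24065881 0.12565198 0.50387521] [-5.43876090e-02 -1.56808790e-02 -8.42414371e-06 -2.54170889e-06
  1.80723734e-06  8.48217975e-06  2.02421838e-04 -5.60541164e-05
  9.91956972e-05 -1.39341188e-04  1.25651977e-04  2.53875213e-04]
```

```bash
sed -i 's/SG=-1/SG=1/; s/r0,h,a,b,e,L=P/r0,h,a,b,e,L,c=P/; s/\[r0,0,h\]/[r0,c,h]/' fk.py
python3 - <<'E'
from fk import *
q1=[-1.29013,.08798,1.37226,0,1.68361,-.10312];p1=[.20575,-.50938,.16909]
o=robot.get_obs();q2=o['joint_positions'];p2=o['tool_pos']
for P0 in ([.05,.35,.38,.38,0,.25,.05],[.0,.3,.45,.4,0,.3,.05],[.1,.35,.4,.4,0,.25,.05]):
    r=least_squares(lambda P:np.r_[fk(q1,P)[1]-p1,fk(q2,P)[1]-p2,1e-3*(P-P0)],P0)
    print(r.x.round(4),abs(r.fun[:6]).max())
E
```

```text
[-0.006   0.1737  0.4502  0.5032  0.1235  0.3858  0.0566] 5.148581236263938e-06
[-0.0025  0.1617  0.4495  0.5012  0.1105  0.3858  0.0566] 3.1215759087876993e-06
[-0.0046  0.1692  0.4499  0.5024  0.1186  0.3858  0.0566] 5.860757951531292e-06
```

```bash
cat >> fk.py <<'E'
PM=[-0.004,.167,.4498,.502,.116,.3858,.0566]
lo=np.array([-3.1,-.76,.27,-1.08,.17,-2.57]);hi=np.array([3.1,2.03,2.55,4.22,2.65,2.57])
def ik(p,R,q0):
    def f(q):
        _,t,T=fk(q,PM); return np.r_[t-p,.2*Ro.from_matrix(T.T@R).as_rotvec()]
    return min((least_squares(f,np.clip(s,lo+.01,hi-.01),bounds=(lo,hi)) for s in q0),key=lambda r:r.cost)
E
python3 - <<'E'
from fk import *
qc=robot.get_obs()['joint_positions']
seeds=[qc,[0,-.5,2.2,0,.8,1.8],[0,-.3,2,.5,1,-1.3],[-.5,-.5,2.2,.5,1.,1.5],[0,0,2,0,1,0],[-.3,.3,1.5,0,1,0]]
def tst(lbl,p,R):
    r=ik(p,R,seeds); print(lbl,'err %.1f mm-ish'%(1e3*np.sqrt(2*r.cost)),r.x.round(2))
for th in(30,40,50,60):
    T=tools(th,'side');a=T[:,2]
    for hh in(0,.6,1.2,1.8,2.1):
        al=hh-.07
        tst(f'hasp th{th} h{hh}',ch(-.098-.071*np.sin(al),0,.126-.071*np.cos(al))+.013*a,T)
    tst('pre',ch(-.093,0,.055)-.05*a,T)
for th in(30,45,60,75,90):
    T=tools(th,'plane');a=T[:,2]
    for f in(0,.5,1.0,1.5):
        tst(f'lid th{th} f{f}',ch(.093-.216*np.cos(f),-.125,.132+.216*np.sin(f))+.013*a,T)
E
```

```text
hasp th30 h0 err 0.0 mm-ish [-0.02 -0.2   2.01 -0.16  0.83  1.88]
hasp th30 h0.6 err 0.0 mm-ish [ 0.01 -0.32  2.07 -0.17  0.88  1.9 ]
hasp th30 h1.2 err 0.0 mm-ish [ 0.03 -0.42  2.08 -0.17  0.98  1.91]
hasp th30 h1.8 err 0.0 mm-ish [ 0.04 -0.47  2.02 -0.16  1.09  1.9 ]
hasp th30 h2.1 err 0.0 mm-ish [ 0.03 -0.46  1.98 -0.16  1.12  1.89]
pre err 0.0 mm-ish [ 0.   -0.34  2.   -0.15  0.98  1.88]
hasp th40 h0 err 0.0 mm-ish [ 0.02 -0.28  2.15 -0.3   0.61  2.03]
hasp th40 h0.6 err 0.0 mm-ish [ 0.06 -0.4   2.21 -0.31  0.69  2.06]
hasp th40 h1.2 err 0.0 mm-ish [ 0.09 -0.53  2.22 -0.3   0.81  2.05]
hasp th40 h1.8 err 0.0 mm-ish [ 0.1  -0.58  2.16 -0.28  0.92  2.02]
hasp th40 h2.1 err 0.0 mm-ish [ 0.09 -0.58  2.12 -0.27  0.95  2.  ]
pre err 0.0 mm-ish [ 0.06 -0.45  2.16 -0.28  0.78  2.01]
hasp th50 h0 err 0.0 mm-ish [ 0.06 -0.32  2.28 -0.65  0.4   2.39]
hasp th50 h0.6 err 0.0 mm-ish [ 0.12 -0.45  2.34 -0.62  0.5   2.37]
hasp th50 h1.2 err 0.0 mm-ish [ 0.16 -0.6   2.35 -0.55  0.64  2.3 ]
hasp th50 h1.8 err 0.0 mm-ish [ 0.18 -0.67  2.29 -0.48  0.75  2.22]
hasp th50 h2.1 err 0.0 mm-ish [ 0.16 -0.
[... 1115 characters left out ...]
-0.76  2.24  0.3   0.65 -0.35]
lid th60 f1.0 err 0.0 mm-ish [-0.41 -0.56  2.    0.22  0.67 -0.25]
lid th60 f1.5 err 0.0 mm-ish [-0.36 -0.3   1.77  0.16  0.64 -0.19]
lid th75 f0 err 22.3 mm-ish [-0.48 -0.75  2.55  1.    0.24 -1.06]
lid th75 f0.5 err 16.2 mm-ish [-0.43 -0.76  2.44  0.8   0.21 -0.84]
lid th75 f1.0 err 0.0 mm-ish [-0.43 -0.63  2.21  0.6   0.31 -0.63]
lid th75 f1.5 err 0.0 mm-ish [-0.38 -0.35  1.98  0.54  0.24 -0.56]
lid th90 f0 err 62.5 mm-ish [-0.4  -0.58  2.55  2.53  0.19 -2.57]
lid th90 f0.5 err 16.5 mm-ish [-0.48 -0.72  2.55  2.32  0.29 -2.35]
lid th90 f1.0 err 0.0 mm-ish [-0.44 -0.55  2.37  2.49  0.31 -2.51]
lid th90 f1.5 err 4.4 mm-ish [-0.41 -0.28  2.13  2.55  0.31 -2.57]
```

```bash
cat >> h.py <<'E'
_t=tools
def tools(th,ydir):
    R=_t(th,ydir)
    return R@np.diag([-1,-1,1]) if ydir=='side' else R
E
python3 - <<'E'
from fk import *
p,R=cur(); qc=robot.get_obs()['joint_positions']
T=tools(55,'side');a=T[:,2]; g=ch(-.093,0,.055)+.012*a
sd=[[0,-.3,2.2,-.5,.5,-.8]]
for l,x in (('g',g),('pre',g-.06*a),('way',g-.06*a+[0,0,.07])):
    r=ik(x,T,sd); print(l,x.round(3),r.cost,r.x.round(2)); sd=[r.x]
qt=r.x
for f in(.33,.5,.67):
    w,pm,Rm=fk(qc+(qt-qc)*f,PM); print(f,'wrist',w.round(3),pm.round(3),'a',Rm[:,2].round(2),(qc+(qt-qc)*f).round(2))
w,pm,Rm=fk(qc+(qt-qc)*.5,PM)
rows(p,R,pm,Rm,11); rows(pm,Rm,g-.06*a+[0,0,.07],T,11)
E
```

```text
t 0.9 q [-1.33 -0.67  2.09  0.5   1.54  0.18] p [ 0.3038 -0.226   0.1456] chest [-0.2725 -0.2826  0.1456] F [0.1 1.1 0.1] w 0.0943 0.0
g [0.557 0.001 0.048] 3.035134888380225e-18 [ 0.09 -0.31  2.34 -1.01  0.33 -0.39]
pre [0.51  0.013 0.083] 1.2044010332623263e-24 [ 0.17 -0.54  2.39 -0.76  0.5  -0.62]
way [0.51  0.013 0.153] 6.926521472325964e-19 [ 0.17 -0.65  2.29 -0.57  0.66 -0.86]
0.33 wrist [ 0.195 -0.131  0.444] [ 0.334 -0.206  0.092] a [ 0.36 -0.19 -0.91] [-0.84 -0.67  2.16  0.15  1.25 -0.16]
0.5 wrist [ 0.22  -0.077  0.426] [ 0.37  -0.19   0.089] a [ 0.39 -0.29 -0.87] [-0.58 -0.66  2.19 -0.03  1.1  -0.34]
0.67 wrist [ 0.23  -0.018  0.408] [ 0.42  -0.154  0.101] a [ 0.49 -0.35 -0.8 ] [-0.33 -0.66  2.23 -0.22  0.95 -0.51]
11 x shift [ 0.0056 -0.0014  0.0067] | 0.0088 turn [-0.64 -1.41 -6.81] | 6.98
[ 0.327 -0.219  0.135] [ 0.347 -0.209  0.121] [ 0.362 -0.198  0.103] 
11 x shift [ 0.0092  0.0235 -0.0039] | 0.0255 turn [-2.65 -1.28 -7.45] | 8.01
[ 0.432 -0.162  0.123] [ 0.48  -0.109  0.148] [ 0.506 -0.038  0.157]
```

```bash
python3 - <<'E'
from fk import *
p,R=cur(); qc=robot.get_obs()['joint_positions']
T=tools(50,'side');a=T[:,2]; g=ch(-.093,0,.055)+.010*a
way=g-.06*a-.03*ex+[0,0,.09]; sd=[[0.1,-.4,2.2,-.5,.5,-.8]]
r=ik(way,T,sd); print(way,r.cost,r.x.round(2))
qt=r.x; w,pm,Rm=fk(qc+(qt-qc)*.5,PM); pm=pm+[-.02,.02,.09]; r=ik(pm,Rm,[(qc+qt)/2]); print(r.cost,r.x.round(2))
rows(p,R,pm,Rm,11); rows(pm,Rm,way,T,11)
E
```

```text
t 0.9 q [-1.33 -0.67  2.09  0.5   1.54  0.18] p [ 0.3038 -0.226   0.1456] chest [-0.2725 -0.2826  0.1456] F [0.1 1.1 0.1] w 0.0943 0.0
[0.48176538 0.02011423 0.17713938] 3.8593187514790484e-22 [ 0.18 -0.72  2.22 -0.44  0.86 -0.99]
2.8217160179506844e-06 [-0.54 -0.76  2.    0.01  1.43 -0.36]
11 x shift [ 0.0103 -0.002  -0.0034] | 0.011 turn [-0.34 -1.14 -7.05] | 7.15
[ 0.324 -0.213  0.168] [ 0.34  -0.19   0.185] [ 0.349 -0.16   0.196] 
11 x shift [0.0098 0.0174 0.0037] | 0.0203 turn [-2.04 -1.28 -7.39] | 7.78
[ 0.405 -0.113  0.206] [ 0.447 -0.07   0.205] [ 0.474 -0.017  0.193]
```

```bash
python3 -m crank '[[0,[0.0103,-0.002,-0.0034],[-0.34,-1.14,-7.05]],[0,[0.0103,-0.002,-0.0034],[-0.34,-1.14,-7.05]],[0,[0.0103,-0.002,-0.0034],[-0.34,-1.14,-7.05]],[0,[0.0103,-0.002,-0.0034],[-0.34,-1.14,-7.05]],[0,[0.0103,-0.002,-0.0034],[-0.34,-1.14,-7.05]],[0,[0.0103,-0.002,-0.0034],[-0.34,-1.14,-7.05]]]'
python3 -m crank '[[0,[0.0103,-0.002,-0.0034],[-0.34,-1.14,-7.05]],[0,[0.0103,-0.002,-0.0034],[-0.34,-1.14,-7.05]],[0,[0.0103,-0.002,-0.0034],[-0.34,-1.14,-7.05]],[0,[0.0103,-0.002,-0.0034],[-0.34,-1.14,-7.05]],[0,[0.0103,-0.002,-0.0034],[-0.34,-1.14,-7.05]]]'
python3 - <<'E'
from fk import *
p,R=cur(); o=robot.get_obs(); print('model err',fk(o['joint_positions'],PM)[1]-p)
T=tools(50,'side');a=T[:,2]; g=ch(-.093,0,.055)+.010*a
rows(p,R,g-.06*a-.03*ex+[0,0,.09],T,12)
E
```

```text
time: 1.5
tool_pos: [0.3402, -0.191, 0.1856]
ee_rot: [2.731, -0.199, 0.852]
wrist_force: [-0.0, 0.5, 0.0]
width: 0.0943
finger_force: 0.0
time: 2.0
tool_pos: [0.3522, -0.1399, 0.1998]
ee_rot: [2.691, 0.157, 1.367]
wrist_force: [-0.3, 0.4, 0.6]
width: 0.0939
finger_force: 0.0
t 2.0 q [-0.54 -0.76  2.    0.01  1.42 -0.37] p [ 0.3522 -0.1399  0.1998] chest [-0.247  -0.1872  0.1998] F [-0.3  0.4  0.6] w 0.0939 0.0
model err [ 0.00205632 -0.00123005  0.00121168]
12 x shift [0.009  0.016  0.0032] | 0.0186 turn [-1.88 -1.18 -6.74] | 7.09
[ 0.402 -0.116  0.206] [ 0.442 -0.078  0.206] [ 0.469 -0.03   0.197] [0.482 0.02  0.177]
```

```bash
python3 -m crank '[[0,[0.009,0.016,0.0032],[-1.88,-1.18,-6.74]],[0,[0.009,0.016,0.0032],[-1.88,-1.18,-6.74]],[0,[0.009,0.016,0.0032],[-1.88,-1.18,-6.74]],[0,[0.009,0.016,0.0032],[-1.88,-1.18,-6.74]],[0,[0.009,0.016,0.0032],[-1.88,-1.18,-6.74]],[0,[0.009,0.016,0.0032],[-1.88,-1.18,-6.74]]]'
python3 -m crank '[[0,[0.009,0.016,0.0032],[-1.88,-1.18,-6.74]],[0,[0.009,0.016,0.0032],[-1.88,-1.18,-6.74]],[0,[0.009,0.016,0.0032],[-1.88,-1.18,-6.74]],[0,[0.009,0.016,0.0032],[-1.88,-1.18,-6.74]],[0,[0.009,0.016,0.0032],[-1.88,-1.18,-6.74]],[0,[0.009,0.016,0.0032],[-1.88,-1.18,-6.74]]]'
python3 - <<'E'
from fk import *
p,R=cur()
T=tools(50,'side');a=T[:,2]; g=ch(-.093,0,.055)+.010*a
rows(p,R,g-.06*a,T,4);rows(g-.06*a,T,g,T,4)
s=snap('wrist'); cv2.imwrite('pics/w1.png',cv2.resize(s['color'][...,::-1],(640,480)))
E
```

```text
time: 2.6
tool_pos: [0.4431, -0.0776, 0.2062]
ee_rot: [2.722, 0.581, 1.993]
wrist_force: [0.3, 0.0, 0.3]
width: 0.0937
finger_force: 0.0
time: 3.2
tool_pos: [0.4824, 0.0207, 0.1772]
ee_rot: [-3.14, 0.872, 2.892]
wrist_force: [0.3, 0.4, -0.7]
width: 0.0941
finger_force: 0.0
t 3.2 q [ 0.18 -0.72  2.22 -0.44  0.87 -0.99] p [0.4824 0.0207 0.1772] chest [-0.1609  0.0008  0.1772] F [ 0.3  0.4 -0.7] w 0.0941 0.0
4 x shift [ 0.0125 -0.0002  0.0201] | 0.0237 turn [ 0.   -0.01  0.02] | 0.02
[0.504 0.015 0.11 ] 
4 x shift [ 0.    -0.     0.015] | 0.015 turn [0. 0. 0.] | 0.0
[0.544 0.004 0.058]
```

View pics/w1.png

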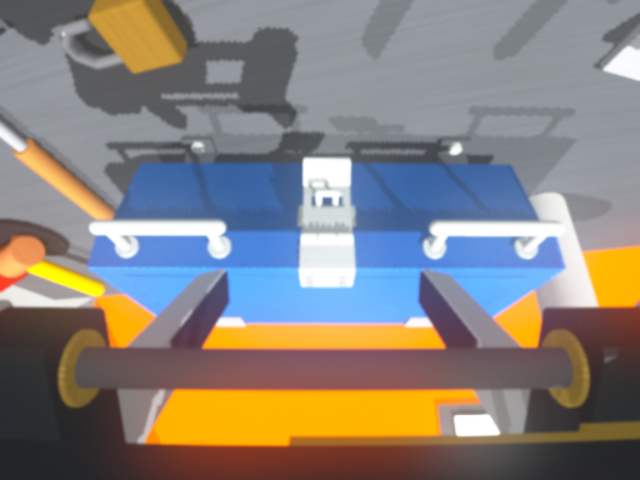

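The wrist picture shows the hasp (column 326) centred between the fingers (228 and 420), with handles symmetric on either side and the staple poking through the slot at (328,195). Going in.

```bash
python3 -m crank '[[0,[0.0125,0,0.020],[0,0,0]],[0,[0.0125,0,0.020],[0,0,0]],[0,[0.0125,0,0.020],[0,0,0]],[0,[0.0125,0,0.020],[0,0,0]],[0,[0,0,0.015],[0,0,0]],[0,[0,0,0.015],[0,0,0]],[0,[0,0,0.015],[0,0,0]],[0,[0,0,0.015],[0,0,0]]]'
python3 -m crank '[[0.4,[0,0,0],[0,0,0]],[0.4,[0,0,0],[0,0,0]],[0.4,[0,0,0],[0,0,0]]]'
python3 - <<'E'
from fk import *
p,R=cur()
s=snap('wrist'); cv2.imwrite('pics/w2.png',cv2.resize(s['color'][...,::-1],(640,480)))
E
```

```text
time: 4.05
tool_pos: [0.5556, 0.0004, 0.0493]
ee_rot: [3.137, 0.872, 2.88]
wrist_force: [0.5, 0.0, -0.1]
width: 0.0941
finger_force: 0.0
time: 4.35
tool_pos: [0.5552, 0.0011, 0.0504]
ee_rot: [3.137, 0.873, 2.883]
wrist_force: [0.7, -0.0, -0.1]
width: 0.0736
finger_force: 0.0
t 4.35 q [ 0.07 -0.35  2.3  -0.63  0.43 -0.77] p [0.5552 0.0011 0.0504] chest [-0.0855 -0.0002  0.0504] F [ 0.7 -0.  -0.1] w 0.0736 0.0
```

View pics/w2.png

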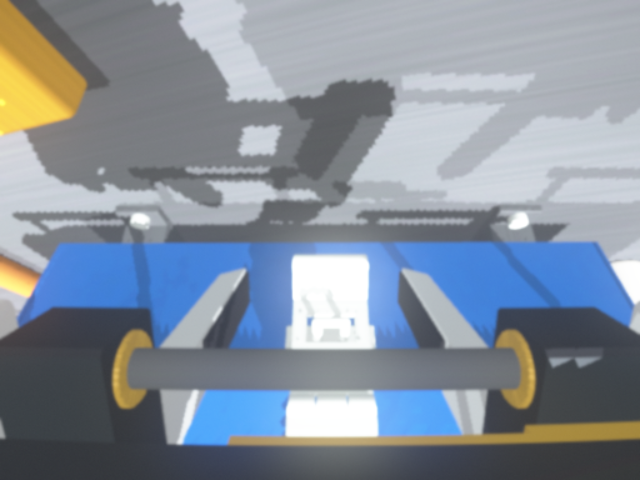

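```bash
python3 - <<'E'
from fk import *
s=load('wrist');K=np.array([[s['fx'],0,s['cx']],[0,s['fy'],s['cy']],[0,0,1.]])
p,R=cur()
def pr(X): 
    v,_=cv2.projectPoints(np.array([X]),cv2.Rodrigues(s['R'])[0],s['t'],K,s['dist']); return (v[0,0]*1.25).round(0),(s['R']@X+s['t'])[2].round(3)
print('TCP',pr(p),'fingertips',pr(p+R[:,1]*.037),pr(p-R[:,1]*.037))
for hh in(0,.06,.12):
    al=hh-.07
    for y in(-.02,.02): print(hh,pr(ch(-.098-.071*np.sin(al),y,.126-.071*np.cos(al))))
for u,v in((330,262),(330,275),(330,290)):
    w=world(s,u/1.25,v/1.25); print((np.array([ex,ey,ez])@(w-C)).round(4))
E
```

```text
t 4.4 q [ 0.07 -0.35  2.3  -0.63  0.43 -0.77] p [0.5553 0.0012 0.0506] chest [-0.0854 -0.      0.0506] F [ 0.1 -0.6  0.6] w 0.0696 0.0
TCP (array([323., 265.]), np.float64(0.224)) fingertips (array([387., 265.]), np.float64(0.224)) (array([260., 265.]), np.float64(0.224))
0 (array([287., 267.]), np.float64(0.215))
0 (array([359., 267.]), np.float64(0.215))
0.06 (array([287., 264.]), np.float64(0.211))
0.06 (array([360., 264.]), np.float64(0.211))
0.12 (array([286., 261.]), np.float64(0.208))
0.12 (array([360., 261.]), np.float64(0.208))
[-0.1034  0.0036  0.0563]
[-0.0965  0.0037  0.0611]
[-0.0915  0.0037  0.0679]
```

```bash
python3 -m crank '[[0.8,[0,0,0],[0,0,0]],[0.8,[0,0,0],[0,0,0]],[0.8,[0,0,0],[0,0,0]],[0.8,[0,0,0],[0,0,0]],[0.8,[0,0,0],[0,0,0]],[0.8,[0,0,0],[0,0,0]]]'
python3 - <<'E'
from fk import *
p,R=cur(); T=tools(50,'side')
# arc, tip angle alpha from h0 ~0.08 in steps, shifts in tool axes
al0=.01
def pt(al): return np.array([-.098-.071*np.sin(al),-(-0),.126-.071*np.cos(al)])
B=np.array([ex,ey,ez]).T
al=np.linspace(al0,2.15,17)
for i in range(16): print(al[i+1].round(2),(T.T@B@(pt(al[i+1])-pt(al[i]))).round(4))
print('end chest',pt(2.15)-pt(al0)+np.array([ex,ey,ez])@(p-C))
E
```

```text
time: 5.0
tool_pos: [0.5553, 0.0012, 0.0498]
ee_rot: [3.138, 0.872, 2.884]
wrist_force: [0.5, -0.2, -0.1]
width: 0.0214
finger_force: 0.0
t 5.0 q [ 0.07 -0.35  2.3  -0.63  0.42 -0.77] p [0.5553 0.0012 0.0498] chest [-0.0854 -0.0001  0.0498] F [ 0.5 -0.2 -0.1] w 0.0214 0.0
0.14 [ 0.0055 -0.     -0.0077]
0.28 [ 0.0044 -0.     -0.0084]
0.41 [ 0.0033 -0.     -0.0089]
0.55 [ 0.0021 -0.     -0.0093]
0.68 [ 0.0008 -0.     -0.0095]
0.81 [-0.0005 -0.     -0.0095]
0.95 [-0.0017 -0.     -0.0093]
1.08 [-0.0029 -0.     -0.009 ]
1.21 [-0.0041 -0.     -0.0085]
1.35 [-0.0052 -0.     -0.0079]
1.48 [-0.0062 -0.     -0.0072]
1.62 [-0.0071 -0.     -0.0063]
1.75 [-0.0079  0.     -0.0053]
1.88 [-0.0085  0.     -0.0042]
2.02 [-0.009  0.    -0.003]
2.15 [-0.0093  0.     -0.0018]
end chest [-1.44106119e-01 -6.85345255e-05  1.59686248e-01]
```

```bash
python3 - <<'E'
from fk import *
s=snap('wrist'); cv2.imwrite('pics/w3.png',cv2.resize(s['color'][80:300,130:390,::-1],(780,660))[:600])
s=snap('scene')
E
```

```text
(no output)
```

View pics/w3.png

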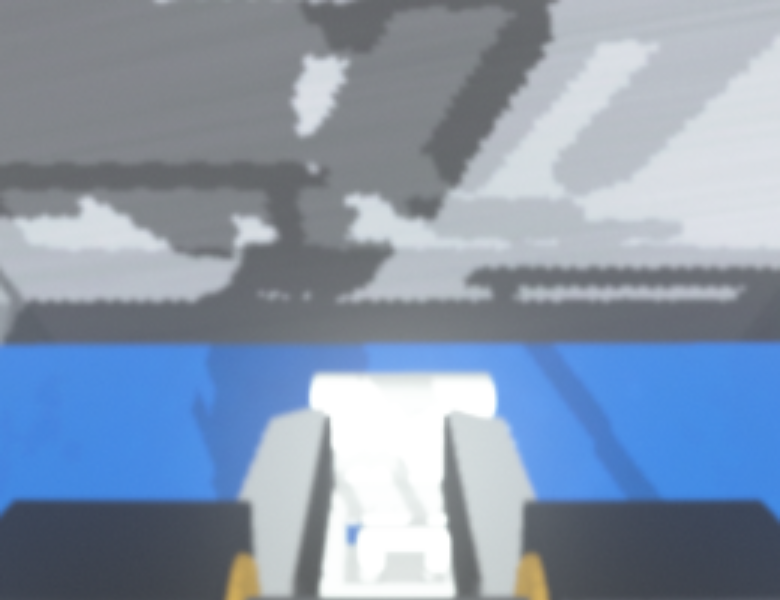

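```bash
python3 - <<'E'
from fk import *
s=load('wrist'); B=np.array([ex,ey,ez]); p,R=cur()
def f(cu,cv):
    u,v=130+cu/3,80+cv/3; w=world(s,u,v); return u.__round__(),round(v),s['z_map'][round(v),round(u)].round(4),(B@(w-C)).round(4),'tool',(R.T@(w-p)).round(4)
for n,c in (('roll',(390,380)),('roll',(390,393)),('roll',(390,405)),('rollL',(318,393)),('rollR',(488,393)),('strap',(385,430)),('strap',(385,450)),('fingL',(290,425)),('fingR',(480,425)),('fingL',(280,460)),('wall',(200,380)),('wall',(200,480)),('staple',(400,545))): print(n,f(*c))
s2=load('top')
E
```

```text
t 5.1 q [ 0.07 -0.35  2.3  -0.63  0.42 -0.77] p [0.5553 0.0011 0.0498] chest [-0.0854 -0.0001  0.0498] F [-0.3 -0.2  0.4] w 0.0193 0.0
roll (260, 207, np.float32(0.2064), array([-0.1033,  0.0011,  0.0536]), 'tool', array([ 0.0086,  0.0011, -0.0161]))
roll (260, 211, np.float32(0.2057), array([-0.1027,  0.0011,  0.0565]), 'tool', array([ 0.006 ,  0.0011, -0.0175]))
roll (260, 215, np.float32(0.206), array([-0.1012,  0.001 ,  0.0587]), 'tool', array([ 0.0033,  0.0011, -0.0178]))
rollL (236, 211, np.float32(0.206), array([-0.1024, -0.015 ,  0.0563]), 'tool', array([ 0.0059, -0.0149, -0.0171]))
rollR (293, 211, np.float32(0.2053), array([-0.1029,  0.0228,  0.0566]), 'tool', array([ 0.0061,  0.0229, -0.0178]))
strap (258, 223, np.float32(0.2106), array([-0.0944, -0.0001,  0.0621]), 'tool', array([-0.0036,  0.    , -0.0148]))
strap (258, 230, np.float32(0.2105), array([-0.0924, -0.0001,  0.0662]), 'tool', array([-0.008 ,  0.    , -0.0159]))
fingL (227, 222, np.float32(0.1724), array([-0.1307, -0.0177,  0.0747]), 'tool', array([ 0.0101, -0.0177, -0.0507]))
fingR (290, 222, np.float32(0.1732), array([-0.1299,  0.0179,  0.0745]), 'tool', array([ 0.0098,  0.0179, -0.05  ]))
fingL (223, 233, np.float32(0.1564), array([-0.1431, -0.0177,  0.0857]), 'tool', array([ 0.0096, -0.0177, -0.0673]))
wall (197, 207, np.float32(0.2564), array([-0.0576, -0.0516,  0.0335]), 'tool', array([-0.0055, -0.0514,  0.0318]))
wall (197, 240, np.float32(0.2353), array([-0.0656, -0.0474,  0.0648]), 'tool', array([-0.0244, -0.0472,  0.0056]))
staple (263, 262, np.float32(0.2187), array([-0.0745,  0.0033,  0.0836]), 'tool', array([-0.0329,  0.0036, -0.0134]))
```

```bash
python3 - <<'E'
from fk import *
s=load('wrist'); p,R=cur(False)
for u in (228,234,237,240,243,276,280,286,290):
    print(u,[(v,(R.T@(world(s,u,v)-p)*1000).round(0).astype(int).tolist()) for v in range(208,232,3)])
E
```

```text
228 [(208, [-6, -25, 31]), (211, [-8, -25, 29]), (214, [-10, -25, 25]), (217, [10, -18, -41]), (220, [9, -17, -46]), (223, [9, -17, -51]), (226, [9, -16, -56]), (229, [9, -16, -61])]
234 [(208, [8, -16, -16]), (211, [6, -16, -17]), (214, [4, -16, -18]), (217, [9, -14, -41]), (220, [10, -14, -47]), (223, [10, -13, -52]), (226, [10, -13, -57]), (229, [10, -13, -62])]
237 [(208, [67, 0, -214]), (211, [6, -14, -17]), (214, [9, -13, -34]), (217, [10, -13, -41]), (220, [10, -12, -47]), (223, [8, -12, -48]), (226, [8, -12, -53]), (229, [8, -12, -57])]
240 [(208, [8, -12, -17]), (211, [6, -12, -18]), (214, [4, -12, -18]), (217, [8, -11, -37]), (220, [8, -11, -42]), (223, [7, -11, -44]), (226, [5, -11, -45]), (229, [3, -11, -44])]
243 [(208, [8, -10, -17]), (211, [6, -10, -18]), (214, [4, -10, -18]), (217, [2, -10, -17]), (220, [-1, -10, -15]), (223, [-4, -10, -14]), (226, [-5, -10, -15]), (229, [-7, -10, -16])]
276 [(208, [8, 12, -17]), (211, [6, 12, -16]), (214, [4, 12, -18]), (217, [2, 12, -17]), (220, [-1, 12, -16]), (223, [-3, 12, -15]), (226, [-6, 12, -15]), (229, [-8, 12, -15])]
280 [(208, [8, 14, -18]), (211, [6, 14, -18]), (214, [9, 13, -35]), (217, [10, 13, -41]), (220, [10, 12, -47]), (223, [8, 12, -48]), (226, [8, 12, -53]), (229, [8, 12, -57])]
286 [(208, [8, 19, -17]), (211, [6, 18, -19]), (214, [4, 18, -19]), (217, [9, 16, -41]), (220, [10, 16, -47]), (223, [9, 16, -51]), (226, [9, 15, -56]), (229, [10, 15, -61])]
290 [(208, [8, 21, -17]), (211, [6, 21, -18]), (214, [4, 21, -17]), (217, [9, 19, -41]), (220, [10, 18, -47]), (223, [9, 18, -51]), (226, [9, 17, -56]), (229, [10, 17, -62])]
```

```bash
python3 - <<'E'
from fk import *
p,R=cur(False); s=load('scene');K=np.array([[s['fx'],0,s['cx']],[0,s['fy'],s['cy']],[0,0,1.]])
im=s['color'][...,::-1].copy()
def pr(X): 
    v,_=cv2.projectPoints(np.array([X]),cv2.Rodrigues(s['R'])[0],s['t'],K,s['dist']); return v[0,0]
pts={d:pr(p-R[:,2]*d) for d in(0,.019,.036,.1)}; print(pts, (s['R']@p+s['t'])[2])
c=pts[.036].astype(int); x0,y0=c[0]-60,c[1]-60; cr=cv2.resize(im[y0:y0+100,x0:x0+130],None,fx=6,fy=6,interpolation=cv2.INTER_CUBIC)
for d,col in((0,(0,0,255)),(.036,(0,255,0))): q=((pts[d]-[x0,y0]+.5)*6).astype(int); cv2.circle(cr,tuple(q.tolist()),3,col,-1)
cv2.imwrite('pics/s2.png',cr[:600,:800])
E
```

```text
{0: array([246.48225331, 212.36056445]), 0.019: array([251.69509602, 207.00247614]), 0.036: array([256.37916509, 202.18735724]), 0.1: array([274.17108798, 183.89302593])} 0.9696541719019145
```

View pics/s2.png

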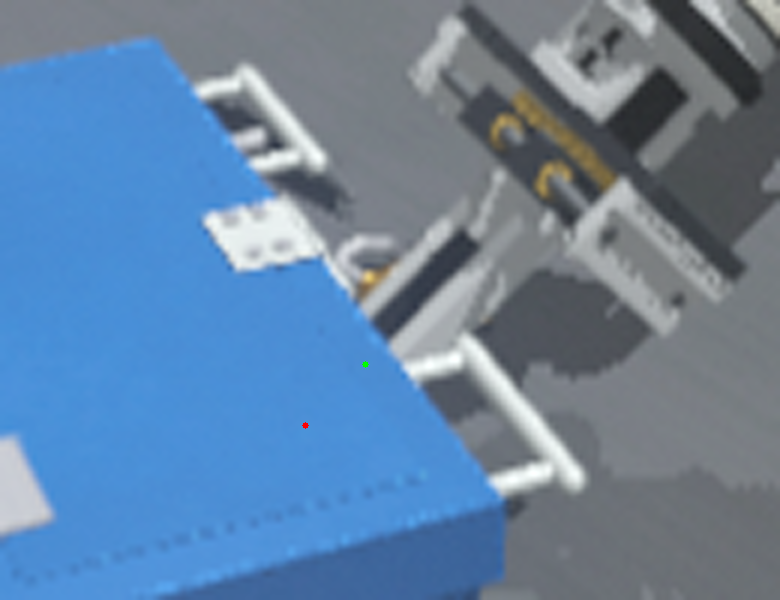

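The scene crop shows the fingertips hidden below the lid edge at about (365,310), so this view doesn't settle it. The wrist depth does: the fingers end about 36 mm short of the reported TCP, in front of the strap, which also explains closing on nothing. I'll open, advance about 38 mm in careful steps, and re-grip.

```bash
python3 -m crank '[[0.3,[0,0,0],[0,0,0]],[0.3,[0,0,0],[0,0,0]],[0.3,[0,0,0],[0,0,0]],[0.3,[0,0,0],[0,0,0]],[0.3,[0,0,0],[0,0,0]],[0.3,[0,0,0],[0,0,0]],[0.3,[0,0,0],[0,0,0]]]'
python3 -m crank '[[0.3,[0.002,0.002,0.010],[0,0,0]],[0.3,[0.002,0.002,0.010],[0,0,0]],[0.3,[0,0,0],[0,0,0]]]'
python3 - <<'E'
from fk import *
p,R=cur(); s=snap('wrist')
for u in (205,212,300,307,312,316):
    print(u,[(v,(R.T@(world(s,u,v)-p)*1000).round(0).astype(int).tolist()) for v in range(196,226,4)])
E
```

```text
time: 5.8
tool_pos: [0.5553, 0.0012, 0.0498]
ee_rot: [3.138, 0.872, 2.884]
wrist_force: [0.5, -0.5, -0.3]
width: 0.0655
finger_force: 0.0
time: 6.1
tool_pos: [0.5683, 0.0017, 0.0326]
ee_rot: [3.14, 0.87, 2.885]
wrist_force: [-0.2, -0.8, -1.0]
width: 0.0656
finger_force: 0.0
t 6.1 q [ 0.07 -0.28  2.29 -0.72  0.38 -0.68] p [0.5683 0.0017 0.0326] chest [-0.0729  0.0037  0.0326] F [-0.2 -0.8 -1. ] w 0.0656 0.0
205 [(196, [-1, -48, 52]), (200, [-7, -49, 59]), (204, [-13, -51, 66]), (208, [-4, -43, 22]), (212, [-6, -42, 18]), (216, [-8, -42, 15]), (220, [-10, -41, 11]), (224, [-13, -41, 10])]
212 [(196, [-2, -42, 53]), (200, [-7, -43, 59]), (204, [-13, -44, 67]), (208, [-4, -37, 22]), (212, [-6, -37, 20]), (216, [-8, -36, 15]), (220, [-10, -36, 12]), (224, [-13, -36, 9])]
300 [(196, [-2, 37, 53]), (200, [-7, 38, 60]), (204, [-13, 39, 66]), (208, [-4, 33, 22]), (212, [-6, 33, 18]), (216, [-8, 32, 14]), (220, [-11, 32, 13]), (224, [-12, 32, 8])]
307 [(196, [-2, 43, 53]), (200, [-7, 45, 59]), (204, [-13, 46, 66]), (208, [-4, 39, 22]), (212, [-6, 38, 18]), (216, [-8, 38, 16]), (220, [-10, 37, 11]), (224, [-12, 37, 8])]
312 [(196, [-2, 48, 53]), (200, [-7, 49, 61]), (204, [-13, 50, 66]), (208, [-4, 43, 22]), (212, [-6, 42, 18]), (216, [-8, 42, 15]), (220, [-10, 41, 12]), (224, [-13, 41, 9])]
316 [(196, [-2, 51, 53]), (200, [-7, 53, 60]), (204, [-13, 55, 68]), (208, [-4, 46, 22]), (212, [-6, 46, 20]), (216, [9, 35, -38]), (220, [8, 34, -42]), (224, [7, 33, -46])]
```

```bash
python3 -m crank '[[0.3,[0,0,0.007],[0,0,0]],[0.3,[0,0,0.007],[0,0,0]],[0.3,[0,0,0],[0,0,0]]]'
python3 -m crank '[[0.8,[0,0,0.004],[0,0,0]],[0.8,[0,0,0],[0,0,0]],[0.8,[0,0,0],[0,0,0]],[0.8,[0,0,0],[0,0,0]],[0.8,[0,0,0],[0,0,0]],[0.8,[0,0,0],[0,0,0]]]'
python3 - <<'E'
from fk import *
p,R=cur(); s=snap('wrist'); cv2.imwrite('pics/w4.png',cv2.resize(s['color'][120:320,130:390,::-1],(780,600)))
E
```

```text
time: 6.45
tool_pos: [0.5792, -0.0012, 0.0244]
ee_rot: [3.139, 0.871, 2.884]
wrist_force: [-0.1, -0.8, 0.2]
width: 0.0658
finger_force: 0.0
time: 7.05
tool_pos: [0.5818, -0.0021, 0.0223]
ee_rot: [3.139, 0.872, 2.884]
wrist_force: [-0.9, -2.3, 0.7]
width: 0.0396
finger_force: 30.0
t 7.05 q [ 0.05 -0.22  2.27 -0.78  0.33 -0.61] p [ 0.5818 -0.0021  0.0223] chest [-0.0589  0.0034  0.0223] F [-0.9 -2.3  0.7] w 0.0396 29.99976718565449
```

View pics/w4.png

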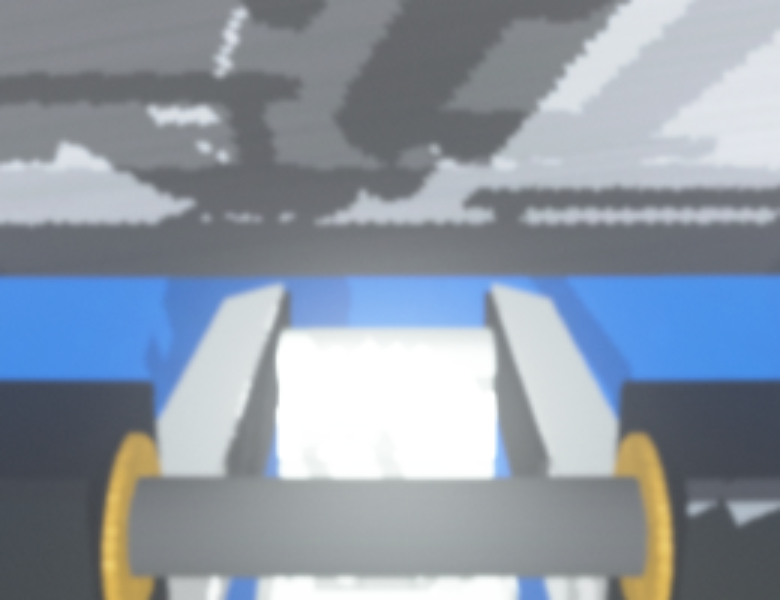

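The wrist picture now shows the roll (columns 278-495, row 330 down) held between both pads. Width is 39.6 mm and finger force 30 N, so the real fingertip is 36 mm short of the reported TCP. Now I swing the hasp up.

```bash
python3 -m crank '[[0.8,[0.0055,0,-0.0077],[0,0,0]],[0.8,[0.0044,0,-0.0084],[0,0,0]],[0.8,[0.0033,0,-0.0089],[0,0,0]],[0.8,[0.0021,0,-0.0093],[0,0,0]],[0.8,[0.0008,0,-0.0095],[0,0,0]]]'
python3 -m crank '[[0.8,[-0.0005,0,-0.0095],[0,0,0]],[0.8,[-0.0017,0,-0.0093],[0,0,0]],[0.8,[-0.0029,0,-0.0090],[0,0,0]],[0.8,[-0.0041,0,-0.0085],[0,0,0]],[0.8,[-0.0052,0,-0.0079],[0,0,0]]]'
python3 - <<'E'
from fk import *
p,R=cur()
E
```

```text
time: 7.6
tool_pos: [0.5386, 0.0093, 0.0385]
ee_rot: [3.139, 0.872, 2.884]
wrist_force: [3.9, -5.8, -0.7]
width: 0.0394
finger_force: 30.0
time: 8.1
tool_pos: [0.514, 0.0156, 0.0767]
ee_rot: [3.139, 0.87, 2.885]
wrist_force: [4.1, -4.9, -3.2]
width: 0.0396
finger_force: 30.0
t 8.1 q [ 0.14 -0.52  2.33 -0.57  0.57 -0.81] p [0.514  0.0156 0.0767] chest [-0.1289  0.0036  0.0767] F [ 4.1 -4.9 -3.2] w 0.0396 29.99877356691286
```

```bash
python3 -m crank '[[0.8,[-0.0062,0,-0.0072],[0,0,0]],[0.8,[-0.0071,0,-0.0063],[0,0,0]],[0.8,[-0.0079,0,-0.0053],[0,0,0]],[0.8,[-0.0085,0,-0.0042],[0,0,0]],[0.8,[-0.009,0,-0.003],[0,0,0]],[0.8,[-0.0093,0,-0.0018],[0,0,0]],[0.8,[0,0,0],[0,0,0]]]'
python3 -m crank '[[0.45,[0,0,0],[0,0,0]],[0.45,[0,0,0],[0,0,0]],[0.45,[0,0,0],[0,0,0]],[0.45,[0,0,0],[0,0,0]]]'
python3 - <<'E'
from fk import *
p,R=cur(); s=snap('scene'); s=snap('wrist'); cv2.imwrite('pics/w5.png',cv2.resize(s['color'][...,::-1],(640,480)))
E
```

```text
time: 8.8
tool_pos: [0.5254, 0.0126, 0.1342]
ee_rot: [3.139, 0.874, 2.884]
wrist_force: [-7.0, -1.4, 1.3]
width: 0.0392
finger_force: 30.0
time: 9.2
tool_pos: [0.5255, 0.0134, 0.1333]
ee_rot: [3.137, 0.874, 2.884]
wrist_force: [0.3, -0.8, -0.3]
width: 0.0517
finger_force: 0.0
t 9.2 q [ 0.13 -0.56  2.24 -0.46  0.68 -0.95] p [0.5255 0.0134 0.1333] chest [-0.1173  0.0043  0.1333] F [ 0.3 -0.8 -0.3] w 0.0517 0.0
```

View pics/w5.png

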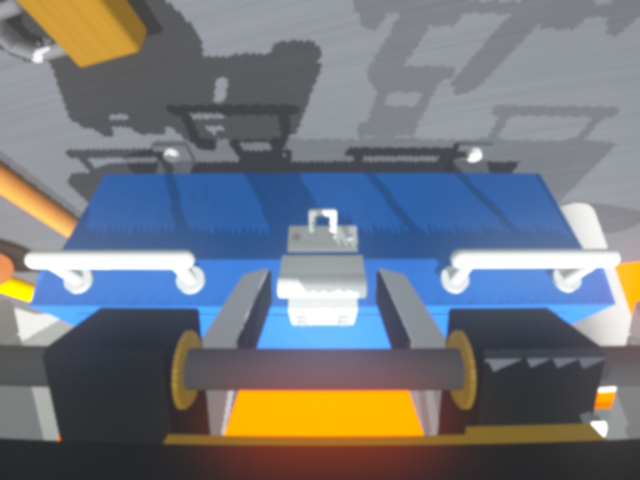

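The hasp roll now stands out at (322,275), above the free staple (322,220), and the padlock is untouched. Next I retreat and line up on the right handle.

```bash
python3 -m crank '[[0.3,[0,0,-0.02],[0,0,0]],[0.2,[0,0,-0.03],[0,0,0]],[0.4,[-0.005,0,-0.03],[0,0,0]],[0.74,[0,0,0],[0,0,0]]]'
python3 - <<'E'
from fk import *
p,R=cur(); qc=robot.get_obs()['joint_positions']
T=tools(55,'plane');a=T[:,2]; sd=[[-.4,-.6,2.2,.2,.7,-.3]]
for f in(1.5,1,.5,0):
    x=ch(.093-.216*np.cos(f),-.125,.132+.216*np.sin(f)-.002)+.049*a; r=ik(x,T,sd); sd=[r.x]; print(f,x.round(3),r.cost,r.x.round(2))
pre=x-.08*a; r=ik(pre,T,sd); print('pre',pre.round(3),r.cost,r.x.round(2))
pre=x-.06*a+[0,0,.03]; r=ik(pre,T,sd); print('pre2',pre.round(3),r.cost,r.x.round(2))
for N in(13,): rows(p,R,pre,T,N)
E
```

```text
time: 9.7
tool_pos: [0.4696, 0.0288, 0.1919]
ee_rot: [3.134, 0.878, 2.883]
wrist_force: [-0.2, 0.7, 0.2]
width: 0.0549
finger_force: 0.0
t 9.7 q [ 0.24 -0.75  2.21 -0.46  0.93 -0.95] p [0.4696 0.0288 0.1919] chest [-0.1753  0.0054  0.1919] F [-0.2  0.7  0.2] w 0.0549 0.0
1.5 [ 0.721 -0.17   0.317] 1.0207209562849428e-26 [-0.35 -0.19  1.67  0.13  0.71 -0.15]
1 [ 0.623 -0.145  0.284] 3.752852595494048e-21 [-0.38 -0.43  1.91  0.17  0.71 -0.2 ]
0.5 [ 0.552 -0.127  0.205] 3.9012547879862506e-25 [-0.42 -0.6   2.16  0.23  0.64 -0.29]
0 [ 0.527 -0.12   0.102] 1.5444311929681934e-18 [-0.44 -0.57  2.36  0.38  0.43 -0.46]
pre [ 0.463 -0.104  0.148] 0.0003491217408101781 [-0.39 -0.76  2.3   0.12  0.73 -0.18]
pre2 [ 0.479 -0.108  0.166] 0.00014904820223530228 [-0.43 -0.76  2.28  0.19  0.74 -0.25]
13 x shift [-0.0078 -0.008   0.0036] | 0.0118 turn [-0.28 -0.29  6.9 ] | 6.91
[ 0.484 -0.002  0.201] [ 0.49  -0.037  0.201] [ 0.489 -0.071  0.192] [ 0.482 -0.1    0.174]
```

```bash
python3 - <<'E'
from fk import *
p,R=cur()
T=tools(45,'plane');a=T[:,2]; sd=[[-.4,-.6,2.2,.2,.7,-.3]]
for f in(1.6,1,.5,0):
    x=ch(.093-.216*np.cos(f),-.125,.132+.216*np.sin(f)-.002)+.048*a; r=ik(x,T,sd); sd=[r.x]; print(f,x.round(3),r.cost,r.x.round(2))
for d in(.07,.06,.05):
    pre=x-d*a; r=ik(pre,T,sd); print('pre',d,pre.round(3),r.cost,r.x.round(2))
pre=x-.06*a
rows(p,R,pre,T,13)
T=tools(45,'plane'); m=pre+[0,0,.03]; rows(p,R,m,T,13)
E
```

```text
t 9.7 q [ 0.24 -0.75  2.21 -0.46  0.93 -0.95] p [0.4696 0.0288 0.1919] chest [-0.1753  0.0054  0.1919] F [-0.2  0.7  0.2] w 0.0549 0.0
1.6 [ 0.736 -0.174  0.312] 2.8747192302951346e-26 [-0.34 -0.07  1.47  0.08  0.96 -0.11]
1 [ 0.617 -0.144  0.278] 2.5278750536313243e-22 [-0.37 -0.35  1.77  0.1   0.94 -0.14]
0.5 [ 0.546 -0.126  0.2  ] 4.929467677646049e-18 [-0.4  -0.52  2.03  0.14  0.86 -0.2 ]
0 [ 0.521 -0.119  0.096] 1.5277480737044044e-27 [-0.41 -0.51  2.23  0.19  0.65 -0.27]
pre 0.07 [ 0.473 -0.107  0.146] 8.937970857472706e-15 [-0.45 -0.73  2.24  0.19  0.87 -0.27]
pre 0.06 [ 0.48  -0.108  0.138] 4.6750235180059736e-15 [-0.45 -0.7   2.24  0.19  0.84 -0.27]
pre 0.05 [ 0.486 -0.11   0.131] 1.3754854830329972e-21 [-0.44 -0.67  2.24  0.19  0.8  -0.26]
13 x shift [-0.0067 -0.0088  0.0055] | 0.0124 turn [0.33 0.31 6.9 ] | 6.91
[ 0.485 -0.005  0.194] [ 0.492 -0.041  0.187] [ 0.491 -0.074  0.172] [ 0.483 -0.101  0.148] 
13 x shift [-0.0081 -0.0076  0.004 ] | 0.0118 turn [0.33 0.31 6.9 ] | 6.91
[ 0.485 -0.002  0.201] [ 0.493 -0.036  0.201] [ 0.492 -0.07   0.193] [ 0.484 -0.1    0.176]
```

```bash
python3 -m crank '[[0.74,[-0.0067,-0.0088,0.0055],[0.33,0.31,6.9]],[0.74,[-0.0067,-0.0088,0.0055],[0.33,0.31,6.9]],[0.74,[-0.0067,-0.0088,0.0055],[0.33,0.31,6.9]],[0.74,[-0.0067,-0.0088,0.0055],[0.33,0.31,6.9]],[0.74,[-0.0067,-0.0088,0.0055],[0.33,0.31,6.9]],[0.74,[-0.0067,-0.0088,0.0055],[0.33,0.31,6.9]],[0.74,[-0.0067,-0.0088,0.0055],[0.33,0.31,6.9]]]'
python3 -m crank '[[0.74,[-0.0067,-0.0088,0.0055],[0.33,0.31,6.9]],[0.74,[-0.0067,-0.0088,0.0055],[0.33,0.31,6.9]],[0.74,[-0.0067,-0.0088,0.0055],[0.33,0.31,6.9]],[0.74,[-0.0067,-0.0088,0.0055],[0.33,0.31,6.9]],[0.74,[-0.0067,-0.0088,0.0055],[0.33,0.31,6.9]],[0.74,[-0.0067,-0.0088,0.0055],[0.33,0.31,6.9]],[0.74,[0,0,0],[0,0,0]]]'
python3 - <<'E'
from fk import *
p,R=cur()
T=tools(45,'plane');a=T[:,2]; x=ch(-.123,-.125,.130)+.048*a
rows(p,R,x-.06*a,T,1); rows(p,R,x,T,4)
s=snap('wrist'); im=cv2.resize(s['color'][...,::-1],(640,480))
K=np.array([[s['fx'],0,s['cx']],[0,s['fy'],s['cy']],[0,0,1.]])
for y in(-.08,-.125,-.17):
    v,_=cv2.projectPoints(np.array([ch(-.123,y,.130)]),cv2.Rodrigues(s['R'])[0],s['t'],K,s['dist']); print(v[0,0]*1.25); cv2.circle(im,tuple((v[0,0]*1.25).astype(int).tolist()),2,(0,0,255),-1)
cv2.imwrite('pics/w6.png',im)
E
```

```text
time: 10.4
tool_pos: [0.4914, -0.0541, 0.1782]
ee_rot: [2.469, 0.516, 1.844]
wrist_force: [-0.1, -0.2, 0.3]
width: 0.0245
finger_force: 0.0
time: 11.1
tool_pos: [0.4771, -0.1106, 0.1318]
ee_rot: [2.365, 0.002, 1.313]
wrist_force: [-0.6, 0.3, -0.1]
width: 0.0243
finger_force: 0.0
t 11.1 q [-0.45 -0.7   2.25  0.18  0.84 -0.26] p [ 0.4771 -0.1106  0.1318] chest [-0.1333 -0.1278  0.1318] F [-0.6  0.3 -0.1] w 0.0243 0.0
1 x shift [ 0.0028  0.006  -0.0035] | 0.0075 turn [-0.53  0.34 -0.17] | 0.66

4 x shift [0.0008 0.0016 0.0141] | 0.0142 turn [-0.13  0.09 -0.04] | 0.16
[ 0.51  -0.117  0.105] 
[333.36397826 181.19556566]
[333.09249419 256.49411816]
[332.8157677  324.97012908]
```

View pics/w6.png

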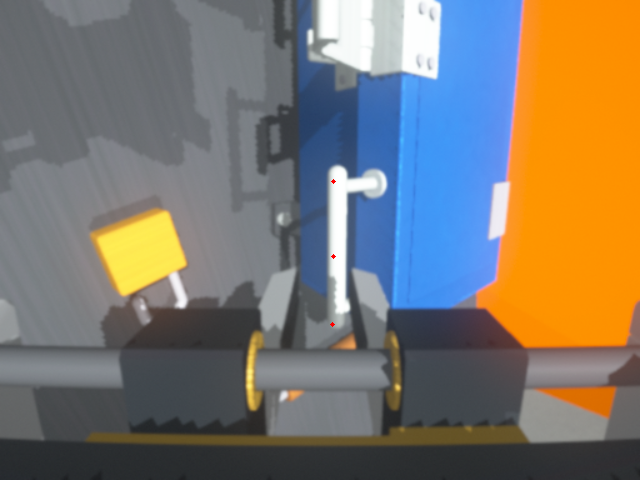

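```bash
python3 - <<'E'
from fk import *
s=load('wrist'); B=np.array([ex,ey,ez]); p,R=cur(False)
for v in(190,215,240):
    for u in (333,338,343): w=world(s,u/1.25,v/1.25); print(u,v,'chest',(B@(w-C)*1000).round(1),'tool',(R.T@(w-p)*1000).round(1))
T=tools(45,'plane')
for u in(290,300,346,356): print('finger',u,(R.T@(world(s,u/1.25,285/1.25)-p)*1000).round(1))
E
```

```text
333 190 chest [-125.6  -84.6  132.3] tool [42.7  4.6  5.4]
338 190 chest [-123.3  -84.7  134. ] tool [42.7  7.5  5.8]
343 190 chest [-121.4  -84.7  136.1] tool [42.7 10.3  5.6]
333 215 chest [-125.3  -99.1  132. ] tool [28.2  4.7  5.8]
338 215 chest [-124.   -98.9  134.8] tool [28.4  7.5  4.8]
343 215 chest [-121.4  -99.1  136.3] tool [28.3 10.4  5.5]
333 240 chest [-125.3 -114.   132.1] tool [13.4  4.7  5.9]
338 240 chest [-123.5 -113.9  134.4] tool [13.4  7.7  5.6]
343 240 chest [-120.4 -114.3  135.6] tool [13.1 10.6  6.9]
finger 290 [  9.7 -15.  -59.5]
finger 300 [-73.  -25.5 163.3]
finger 346 [-36.6  16.3  65.2]
finger 356 [  9.1  13.1 -58.1]
```

The wrist picture shows the bar at column 338 between legs at rows 185 and 310, with the finger mid-line at about column 325. It needs an 8 mm shift in tool y, then a 59 mm advance.

```bash
python3 -m crank '[[0.74,[0.004,0.008,0],[0,0,0]],[0.74,[0,0,0.02],[0,0,0]],[0.74,[0,0,0.015],[0,0,0]],[0.74,[0,0,0.012],[0,0,0]],[0.74,[0,0,0.012],[0,0,0]],[0.74,[0,0,0],[0,0,0]]]'
python3 -m crank '[[0.95,[0,0,0],[0,0,0]],[0.95,[0,0,0],[0,0,0]],[0.95,[0,0,0],[0,0,0]]]'
python3 - <<'E'
from fk import *
p,R=cur()
B=np.array([ex,ey,ez]).T
pt=lambda f:np.array([.093-.216*np.cos(f),0,.132+.216*np.sin(f)])
f=np.linspace(0,1.55,25)
for i in range(24): print(f[i+1].round(2),(R.T@B@(pt(f[i+1])-pt(f[i]))*1000).round(1))
E
```

```text
time: 11.75
tool_pos: [0.525, -0.1168, 0.0966]
ee_rot: [2.365, 0.004, 1.319]
wrist_force: [0.4, -0.4, 0.4]
width: 0.0243
finger_force: 0.0
time: 12.05
tool_pos: [0.523, -0.1165, 0.0959]
ee_rot: [2.367, 0.003, 1.318]
wrist_force: [-5.2, 2.0, -1.6]
width: 0.0102
finger_force: 30.0
t 12.05 q [-0.4  -0.51  2.23  0.16  0.66 -0.23] p [ 0.523  -0.1165  0.0959] chest [-0.0874 -0.1221  0.0959] F [-5.2  2.  -1.6] w 0.0102 29.999936521053314
0.06 [-0.  10.1 -9.7]
0.13 [-0.  10.7 -9. ]
0.19 [-0.  11.2 -8.3]
0.26 [-0.  11.7 -7.5]
0.32 [-0.  12.2 -6.8]
0.39 [-0.  12.6 -6. ]
0.45 [-0.  13.  -5.1]
0.52 [-0.  13.3 -4.3]
0.58 [-0.  13.5 -3.4]
0.65 [-0.  13.7 -2.5]
0.71 [-0.  13.9 -1.6]
0.78 [-0.  13.9 -0.7]
0.84 [-0.  13.9  0.2]
0.9 [-0.  13.9  1.1]
0.97 [-0.  13.8  1.9]
1.03 [-0.  13.7  2.8]
1.1 [ 0.  13.4  3.7]
1.16 [ 0.  13.2  4.6]
1.23 [ 0.  12.9  5.4]
1.29 [ 0.  12.5  6.2]
1.36 [ 0.  12.1  7. ]
1.42 [ 0.  11.6  7.8]
1.49 [ 0.  11.   8.5]
1.55 [ 0.  10.5  9.2]
```

```bash
python3 -m crank '[[0.95,[0,0.0101,-0.0097],[0,0,0]],[0.95,[0,0.0107,-0.0090],[0,0,0]],[0.95,[0,0.0112,-0.0083],[0,0,0]],[0.95,[0,0.0117,-0.0075],[0,0,0]]]'
python3 -m crank '[[0.95,[0,0.0122,-0.0068],[0,0,0]],[0.95,[0,0.0126,-0.0060],[0,0,0]],[0.95,[0,0.0130,-0.0051],[0,0,0]],[0.95,[0,0.0133,-0.0043],[0,0,0]]]'
python3 -c "
from fk import *
cur()"
```

```text
time: 12.45
tool_pos: [0.5274, -0.1176, 0.1472]
ee_rot: [2.376, 0.003, 1.317]
wrist_force: [-8.6, 0.5, -8.6]
width: 0.0098
finger_force: 30.0
time: 12.85
tool_pos: [0.5469, -0.1227, 0.2005]
ee_rot: [2.376, 0.004, 1.318]
wrist_force: [-18.4, 4.0, -3.1]
width: 0.01
finger_force: 30.0
t 12.85 q [-0.38 -0.51  2.01  0.11  0.88 -0.17] p [ 0.5469 -0.1227  0.2005] chest [-0.0627 -0.1222  0.2005] F [-18.4   4.   -3.1] w 0.01 30.00129997730255
```

```bash
python3 -m crank '[[0.95,[0,0.0135,-0.0034],[0,0,0]],[0.95,[0,0.0137,-0.0025],[0,0,0]],[0.95,[0,0.0139,-0.0016],[0,0,0]],[0.95,[0,0.0139,-0.0007],[0,0,0]],[0.95,[0,0.0139,0.0002],[0,0,0]]]'
python3 -m crank '[[0.95,[0,0.0139,0.0011],[0,0,0]],[0.95,[0,0.0138,0.0019],[0,0,0]],[0.95,[0,0.0137,0.0028],[0,0,0]],[0.95,[0,0.0134,0.0037],[0,0,0]]]'
python3 -c "
from fk import *
p,R=cur(); print('tool F',R.T@robot.get_obs()['wrist_force'])"
```

```text
time: 13.35
tool_pos: [0.592, -0.1348, 0.2593]
ee_rot: [2.366, 0.004, 1.317]
wrist_force: [-12.5, 2.2, -0.6]
width: 0.0101
finger_force: 30.0
time: 13.75
tool_pos: [0.6369, -0.1465, 0.2925]
ee_rot: [2.363, 0.004, 1.316]
wrist_force: [-9.1, 0.3, -2.9]
width: 0.0102
finger_force: 30.0
t 13.75 q [-0.35 -0.3   1.7   0.08  0.97 -0.12] p [ 0.6369 -0.1465  0.2925] chest [ 0.0304 -0.1228  0.2925] F [-9.1  0.3 -2.9] w 0.0102 30.002237856388092
tool F [-1.95767896 -8.36061101 -4.17647078]
```

```bash
python3 -m crank '[[0.95,[0,0.0132,0.0046],[0,0,0]],[0.95,[0,0.0129,0.0054],[0,0,0]],[0.95,[0,0.0125,0.0062],[0,0,0]],[0.95,[0,0.0121,0.0070],[0,0,0]],[0.95,[0,0.0116,0.0078],[0,0,0]],[0.95,[0,0.0110,0.0085],[0,0,0]],[0.95,[0,0,0],[0,0,0]],[0.95,[0,0,0],[0,0,0]]]'
python3 - <<'E'
from fk import *
p,R=cur(); s=snap('wrist'); snap('scene')
c=s['color'];cv2.imwrite('pics/w7.png',cv2.resize(np.hstack([c,load('scene')['color']])[...,::-1],(800,300)))
E
```

```text
time: 14.55
tool_pos: [0.7166, -0.1672, 0.3169]
ee_rot: [2.357, 0.003, 1.316]
wrist_force: [4.1, -3.1, -3.2]
width: 0.0096
finger_force: 30.0
t 14.55 q [-0.33 -0.11  1.5   0.07  0.97 -0.1 ] p [ 0.7166 -0.1672  0.3169] chest [ 0.1127 -0.123   0.3169] F [ 4.1 -3.1 -3.2] w 0.0096 29.998573064804077
```

View pics/w7.png

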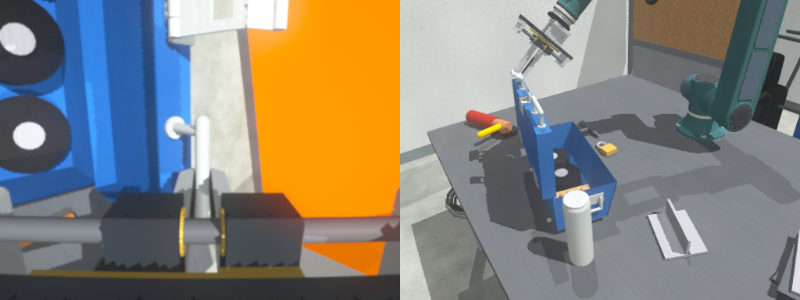

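The picture pair shows the lid standing about upright, with the bar still in the fingers (left image, 203,150) and the padlock, can and coupon in place. Now I release and back off.

```bash
python3 -m crank '[[0.76,[0,0,0],[0,0,0]],[0.76,[0,0,0],[0,0,0]],[0.76,[0,0,0],[0,0,0]],[0.76,[0,0,-0.01],[0,0,0]],[0.76,[0,0,-0.02],[0,0,0]],[0.76,[0,0,-0.03],[0,0,0]],[0.76,[0,0,-0.03],[0,0,0]],[0.76,[0,0,-0.03],[0,0,0]]]'
python3 -m crank '[[0.76,[0,0,-0.03],[0,0,0]],[0.76,[0,0,0],[0,0,0]],[0.76,[0,0,0],[0,0,0]],[0.76,[0,0,0],[0,0,0]],[0.76,[0,0,0],[0,0,0]]]'
python3 - <<'E'
from fk import *
p,R=cur(); s=snap('wrist'); t=snap('top'); snap('scene')
cv2.imwrite('pics/w8.png',cv2.resize(np.hstack([t['color'],load('scene')['color']])[...,::-1],(800,300)))
E
```

```text
time: 15.45
tool_pos: [0.6324, -0.1444, 0.402]
ee_rot: [2.36, 0.003, 1.317]
wrist_force: [-1.0, 0.4, 0.4]
width: 0.0226
finger_force: 0.0
time: 15.95
tool_pos: [0.6135, -0.1397, 0.418]
ee_rot: [2.366, 0.002, 1.316]
wrist_force: [-0.0, -0.1, -0.6]
width: 0.0229
finger_force: 0.0
t 15.95 q [-0.36 -0.32  1.47  0.07  1.23 -0.1 ] p [ 0.6135 -0.1397  0.418 ] chest [ 0.0061 -0.122   0.418 ] F [-0.  -0.1 -0.6] w 0.0229 0.0
```

View pics/w8.png

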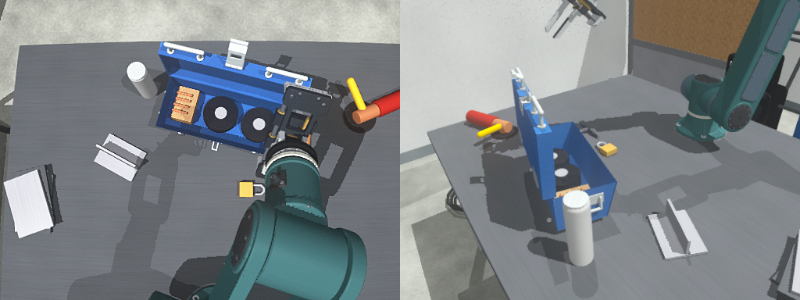

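The picture pair shows the lid upright, the hasp swung up at (237,50) in the top view, the gripper clear and nothing disturbed.

```bash
python3 -c "
from bench import robot
print(robot.close_job())"
```

```text
the job is handed in; nothing more can be done
None
```

I handed in the job at 16 s with the hasp swung up, the lid standing about upright, the gripper clear and nothing visibly disturbed, but no verdict came back; I also viewed 11 pictures, one over the limit of 10, and the fingertips proved about 36 mm short of the reported TCP, so the first hasp grip missed and I corrected for it.

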